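Load a re-celled power-bank pack and hold the sprung contact lid down for the tester

ROBOT

A 6-joint arm with a two-finger parallel gripper is mounted at the origin on the work surface. World frame = base frame: x ahead of the robot, y to its left, z up, the work surface at z = 0. Lengths are in m, angles in rad, forces in N, time in s.
With the tool pointing down it reaches from about 0.325 to 0.9 m from the base axis. Payload 3.5 kg.
Tool frame: the origin (TCP) lies midway between the tips of the shut fingers; the grasp point (between the pads) lies 19 mm behind it (robot.pinch_z is the z of the grasp point in the tool frame, in m); z points along the fingers, x is the direction in which the jaws open and shut, and the axes are right-handed (so a half turn about z gives the same grasp; the last joint's range is limited). The gripper opens to 85 mm and grips with 20 to 120 N. Pads are 22 mm wide; open, the fingers measure 114 mm over their backs; the gripper's body (76 mm by 85 mm) begins 54 mm behind the grasp point. The pads swing forward as they close: fully open they stand 13 mm farther back than shut.
Start: joints at [1.035, 0.276, -0.026, 1.268, 0, 1.467], TCP at [0.262, 0.567, 0.231] pointing down, gripper open.
Joint ranges: [-3.12, 3.12], [-0.85, 1.88], [-1.08, 1.24], [-1.95, 2.15], [-1.57, 1.53], [-3.14, 3.14]. Speed limits (rad/s): [2.57, 2.57, 3.14, 3.14, 3.14, 3.14].

INTERFACE

Orientations are given as [roll, pitch, yaw] about the fixed x, y, z axes, in that order (R = Rz(yaw) Ry(pitch) Rx(roll)).
In Python, from plant import telemetry, viewer, hand_in, finder, robot gives the robot as it stands.
- The arm moves only by the tool carry_out, never from a script. Its argument "increments" is a list of rows, each a list of 6 numbers: the shift along the tool's x, y, z in mm, then the turn, a rotation vector about the tool's x, y, z in degrees. A call has 1 to 12 rows; each row shifts and turns the pose as measured when the row begins, along the tool's axes as they then stand; what a row does not reach is not made up. A row lasts 1/8 s, in which the tool goes at most 62.5 mm and 10.7 degrees, less where a joint would pass 70% of its speed; a pose out of reach is approached as far as the arm can. A call with a gripper value outside its range is refused whole. "jaw" is the opening in per cent of the stroke, from 0 (shut) to 100 (fully open), set as the call begins (left out, the last holds). The fingers move at their own pace and stop on an object; the grip force is fixed at half the most. Time passes only in rows, so rows that do not move let the fingers close. It gives the time, the measured TCP pose, the force and the opening at its end, in the units of the state.
- telemetry.state(): the state, without advancing time (a new reading comes with each control period).
- viewer.get_image(name): name is "scene" or "top"; returns the picture (420x560x3 uint8, blue, green, red); there is no depth.
- viewer.get_calibration(name): a dict with "fx", "fy", "cx", "cy" (pixels), "dist" ([k1, k2, p1, p2, k3] as OpenCV has them; the pictures are not rectified), "world_from_camera" (4x4, takes a point from camera to world coordinates). Camera axes: x right, y up, looking along -z (the intrinsics and any distortion apply to the point x, -y, -z); pixel columns grow to the right and rows downward; lengths in m; the calibration is good to about 2 mm. A picture is of the moment at which its call begins. get_calibration takes no time and is no camera call.
- hand_in(): hands the job in, once; it reports no verdict.
Trained networks look in the newest picture that a camera, given by its name, has taken for a name from the list of things; names that differ only in an ending like _2 or _b are one class to them, and where a whole thing is asked for, a point or a joint stands for the part that bears it (a point fixed in the world has none). Each returns a list of dicts, best first, with "p" (0 to 1); they miss things now and then, are a little off and sometimes report something else, mostly with a low value. They report only what shows in the picture. A call takes as long as a camera call. They do not tell look-alikes from the thing itself.
- finder.look_for(target, camera): "bbox" ([left, top, right, bottom] as shares, 0 to 1, of the picture: columns of its width, rows of its height, round what is visible of it).
- finder.regions_of(target, camera): "pixels" (420x560 bool, what is visible of it) and "bbox" ([left, top, right, bottom] as shares, 0 to 1, of the picture: columns of its width, rows of its height, round what is visible of it).
- finder.spot_point(target, camera): "centre" ([row, column] as shares, 0 to 1, of the picture: columns of its width, rows of its height: a listed point, or the origin of a listed thing).
The state is a dict: "t": time; "joint_pos": joint angles; "joint_vel": joint speeds; "effort": joint torques, N m; "position": TCP position; "orientation": TCP orientation; "contact_force": force on the tool from outside, world axes, zero at the start; "wrist_torque": the same for the moment, N m; "grip_width": opening from 0.0 (shut) to 1.0 (fully open).
Only numpy, scipy, OpenCV 4.12 (cv2) and the standard library are available. Lean on these libraries where they do the work, as an engineer would, in place of code of your own. Each camera call takes 0.05 s, during which the arm holds its last target. There are 200 camera calls.

TASK

Finish the power-bank pack on the contact tester: stand the loose blue cell upright in the black carrier next to the two cells already there, and the white control module upright in front of it at the handle end, both right down on the carrier floor. Then pull the spring-loaded clear lid fully down on its stops by its black handle so that every contact is pressed, keep it there for two seconds for the reading, and finish while still holding it down, because it springs open if let go. Leave the old red cell, the phone, the tweezers and the mouse where they are.

Things in the scene. Friction and masses are not known exactly. Their poses are not given: they have to be found in the camera images.
- tester: Contact tester, fixed to the bench: alloy base (190 x 130 mm, top 14 mm up), narrow black open carrier in its middle, hinged clear lid, white meter head at its left edge (to y = 101, 38 mm tall). Origin on the bench under the carrier's centre; x along the carrier, from handle end (-x) to hinge end (+x), y to its left, z up. Two lid stops at x = 48, y = +-40 mm, 97 mm tall.
- carrier (a point): Centre of the carrier's inner floor, 20 mm above the bench; axes as the tester. One trough without dividers, inside 82.5 mm (x) by 21.5 mm (y); walls 3 mm thick, 18 mm above this floor. Loaded, it holds from +x to -x: two cells already there, new cell (nominal x = -7 mm), module (nominal x = -28.6 mm); 5 mm slack in the whole row. Parts in it reach 65 mm above this floor.
- hinge (a point): Middle of the lid's hinge axis, which is parallel to the tester's y: at x = 70, z = 100 mm in the tester's frame. Alloy cheeks carry it at x 56 to 96, y +-52 to 60 mm, with round bosses up to z = 110 mm.
- lid (a joint): Angle of the clear lid (rad): 0 fully down on its stops, 1.75 fully open, leaning 10 degrees beyond upright, where hinge springs hold it at the start. Takes about 2 N at the handle, rising to about 8 N in the last 0.1 rad as four sprung brass contacts (15 mm below the plate, 3.5 mm over-travel) meet the parts' tops. Let go, it springs open. Lid 90 mm wide, 127 mm long from the axis, without handle.
- handle (a point): Middle of the lid's handle: round black rubber bar, 14 mm diameter, 90 mm long, parallel to the tester's y, on two arms at y = +-41 mm; between bar and lid a clear window 31 mm deep, 74 mm wide. It moves on an arc 165 mm from the hinge axis: in the tester's frame about x = 103, z = 262 mm with the lid open, x = -95, z = 104 mm with it down.
- new_cell_mid (a point): Centre of the loose blue cell: an upright cylinder 18.5 mm diameter, 65 mm tall, about 46 g, standing on the black mat (3 mm thick). The point is half-way up, z along its axis.
- module_mid (a point): Centre of the white control module with green boards on two faces and a brass pad on top: an upright block 22 mm (its x) x 18.5 mm (its y, between the green faces) x 65 mm tall, about 30 g, standing on the black mat. It fits the carrier only with its x along the carrier, either way round.
- cell_back_mid (a point): Centre of the blue cell already in the carrier at the hinge end, same size as the loose one; stays where it is.
- cell_second_mid (a point): Centre of the second blue cell already in the carrier, next to the first; stays where it is. The free room begins 9.25 mm to its -x side.
- old_cell_mid (a point): Centre of the old red cell, 18.5 x 65 mm, standing on the mat near the others, 50 mm or more from them: leave it.
- phone_mid (a point): Centre of the opened phone lying on the far half of the mat, 71 x 146 x 8 mm, its length along its y: leave it.
- tweezers_mid (a point): Centre of the black tweezers, 140 mm long, lying beyond the phone: leave them.
- mouse_mid (a point): Centre of the black computer mouse, 110 x 60 x 33 mm, left of the tester: leave it.
Things that resemble listed ones, but are neither listed nor needed, are in the scene too. Leave any orange or pink look-alike of the part that bears new_cell_mid alone.

How it is judged:
By the outcome, as a careful person would: the job done as asked, in the order asked, and still so for the second after the job is handed in, while the arm keeps its last pose, push and grip.
It also fails if it takes over 72 s, if anything falls off the work surface, if the arm or the gripper's body presses on something with over 40 N, if the wrist force passes 120 N, or if a joint passes its speed limit or range.

## Working session

There is one attempt and no reset: what is moved stays moved. The work goes in short steps, Python scripts to look and compute and a tool call to move; the robot and the scene stay as the last step left them, time stands still between calls to the robot, and variables do not carry over. Pictures are saved under pics/ and viewed, about 8 in all and at most 12, crops included, and the job is handed in when it is done.

Besides the shell and the picture viewer there is one more tool, called after ">>>" by a JSON object that holds its "name" and its "arguments". carry_out: Moves the arm, as the interface text tells. Its arguments: {"type":"object","properties":{"increments":{"type":"array"},"jaw":{"type":"number"}},"required":["increments"]}

```bash
ls; mkdir -p pics
cat > h.py <<'E'
import numpy as np, cv2
from plant import telemetry, viewer, hand_in, finder, robot
from scipy.spatial.transform import Rotation as R
def cal(n):
    c=viewer.get_calibration(n); K=np.array([[c['fx'],0,c['cx']],[0,c['fy'],c['cy']],[0,0,1]]); return K,np.array(c['dist'],float),np.array(c['world_from_camera'])
def ray(n,u,v):
    K,d,T=cal(n); p=cv2.undistortPoints(np.array([[[u,v]]],float),K,d)[0,0]
    return T[:3,3],T[:3,:3]@np.array([p[0],-p[1],-1])
def at_z(n,u,v,z):
    o,d=ray(n,u,v); return o+d*(z-o[2])/d[2]
def tri(a,b):
    (o1,d1),(o2,d2)=ray(*a),ray(*b); d1/=np.linalg.norm(d1);d2/=np.linalg.norm(d2)
    s=np.linalg.lstsq(np.c_[d1,-d2],o2-o1,rcond=None)[0]; p,q=o1+s[0]*d1,o2+s[1]*d2
    return (p+q)/2,np.linalg.norm(p-q)
def proj(n,P):
    K,d,T=cal(n); q=(np.atleast_2d(P)-T[:3,3])@T[:3,:3]; q=q*[1,-1,-1]
    return cv2.projectPoints(q,np.zeros(3),np.zeros(3),K,d)[0][:,0]
E
python3 - <<'E'
from h import *
for n in ('scene','top'):
    im=viewer.get_image(n); cv2.imwrite(f'pics/{n}0.png',im)
    print(n,cal(n)[2].round(3).tolist(),cal(n)[0].round(0).tolist())
    for t in ['tester','carrier','hinge','handle','new_cell_mid','module_mid','cell_back_mid','cell_second_mid','old_cell_mid']:
        r=finder.spot_point(t,n); print(t,[(round(x['p'],2),round(x['centre'][1]*560,1),round(x['centre'][0]*420,1)) for x in r][:5])
print(robot.__dict__ if hasattr(robot,'__dict__') else robot)
print(telemetry.state())
E
```

```text
pics
scene [[0.087, -0.697, 0.711, 1.202], [0.996, 0.046, -0.076, -0.129], [0.02, 0.715, 0.699, 0.741], [0.0, 0.0, 0.0, 1.0]] [[390.0, 0.0, 276.0], [0.0, 390.0, 205.0], [0.0, 0.0, 1.0]]
tester [(0.93, 330.2, 230.8)]
carrier [(0.72, 328.3, 225.5)]
hinge [(0.64, 341.0, 219.2)]
handle [(0.61, 353.0, 176.8)]
new_cell_mid [(0.74, 102.7, 201.3), (0.52, 151.6, 201.0), (0.43, 96.5, 214.0)]
module_mid [(0.7, 217.4, 200.0)]
cell_back_mid [(0.52, 335.1, 225.0)]
cell_second_mid [(0.73, 335.9, 224.3)]
old_cell_mid [(0.54, 186.2, 210.7)]
top [[0.02, 0.995, -0.093, 0.463], [-1.0, 0.019, -0.011, -0.058], [-0.01, 0.094, 0.996, 1.318], [0.0, 0.0, 0.0, 1.0]] [[414.0, 0.0, 278.0], [0.0, 414.0, 212.0], [0.0, 0.0, 1.0]]
tester [(0.82, 241.1, 225.3), (0.44, 327.7, 253.8)]
carrier [(0.95, 236.5, 225.3), (0.65, 362.5, 193.6)]
hinge [(0.75, 238.5, 200.1)]
handle [(0.7, 225.7, 178.6)]
new_cell_mid [(0.6, 423.9, 246.4), (0.4, 382.2, 259.0), (0.4, 426.2, 261.6)]
module_mid [(0.45, 326.6, 254.8)]
cell_back_mid [(0.6, 237.3, 211.3), (0.56, 361.4, 194.4)]
cell_second_mid [(0.38, 232.9, 217.1)]
old_cell_mid [(0.54, 352.1, 245.0)]
{}
{'t': 1.0, 'joint_pos': array([ 1.03457894e+00,  2.76401837e-01, -2.64146864e-02,  1.26801093e+00,
       -1.83478544e-05,  1.46742764e+00]), 'joint_vel': array([-1.93978614e-03, -9.32299746e-05,  5.29065069e-04, -1.79467115e-03,
        2.25663419e-04,  2.43854642e-05]), 'effort': array([ 1.49099749e-03, -4.45499361e+01,  2.95574123e+01,  7.57817634e-04,
        5.85638008e-05,  6.10580067e-07]), 'position': array([0.26214996, 0.56734783, 0.23130522]), 'orientation': array([3.14157762e+00, 3.28527022e-05, 1.13794762e+00]), 'contact_force': array([ 0.0526535 ,  0.21314905, -0.51270834]), 'wrist_torque': array([-0.02973314, -0.00882166, -0.021625  ]), 'grip_width': 0.9981664390664744}
```

View pics/scene0.png

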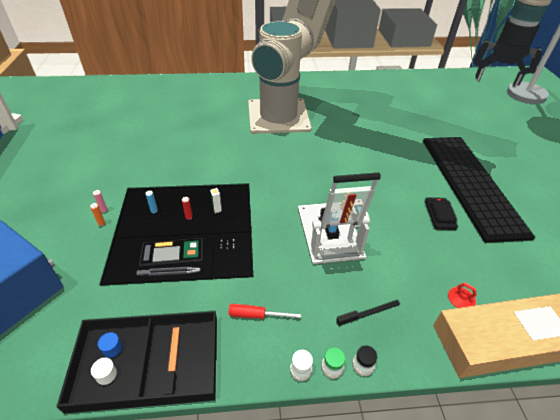

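View pics/top0.png

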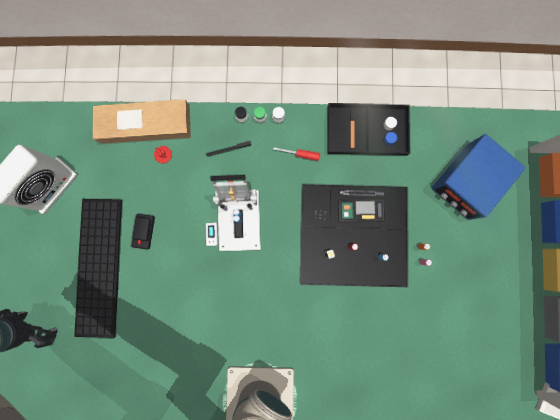

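Candidates: blue scene(151,201)/top(383,257) on the mat; orange (97,214)/(424,246) and pink (100,200)/(426,262) off the mat; red (186,210)/(353,246). The blue one on the mat fits; I'll check it in an enlarged crop, together with the tester.

Run:
```python
from h import *
s=cv2.imread('pics/scene0.png');t=cv2.imread('pics/top0.png')
a=cv2.resize(s[170:270,135:235],(400,400),interpolation=cv2.INTER_CUBIC)   # 4x
b=cv2.resize(t[170:260,200:270],None,fx=4.44,fy=4.44,interpolation=cv2.INTER_CUBIC)[:400]
c=cv2.resize(t[235:275,320:400],None,fx=4.9,fy=4.9,interpolation=cv2.INTER_CUBIC)
d=cv2.resize(s[165:265,290:390],(400,400),interpolation=cv2.INTER_CUBIC)
H=np.zeros((600,800,3),np.uint8);H[:400,:310]=b[:,:310];H[:400,311:711]=d;H[402:402+c.shape[0],:c.shape[1]]=c;H[402:600,400:800]=a[100:298]*0+cv2.resize(s[185:225,135:216],(400,198),interpolation=cv2.INTER_CUBIC)
cv2.imwrite('pics/crop1.png',H)
def cen(im,n,f,box):
    x0,y0,x1,y1=box;h=cv2.cvtColor(im,cv2.COLOR_BGR2HSV)[y0:y1,x0:x1].astype(int);m=f(h).astype(np.uint8)
    k,l,st,ce=cv2.connectedComponentsWithStats(m);i=1+st[1:,4].argmax();ce=ce[i]+[x0,y0];print(n,st[i][:5]+[x0,y0,0,0,0],ce.round(2));return ce
blue=lambda h:(abs(h[...,0]-105)<14)&(h[...,1]>110)&(h[...,2]>70)
red=lambda h:((h[...,0]<8)|(h[...,0]>172))&(h[...,1]>130)&(h[...,2]>70)
lite=lambda h:(h[...,2]>120)
for n,f,bs,bt in (('blue',lite,(140,185,162,218),(372,248,394,266)),('red',lite,(178,192,194,224),(343,237,361,253)),('mod',lite,(205,183,226,218),(318,244,340,264))):
    p,q=cen(s,n+' s',f,bs),cen(t,n+' t',f,bt); print(tri(('scene',*p),('top',*q)), at_z('top',*q,.068),at_z('scene',*p,.0355))
```

```text
blue s [145 190  12  23 148] [151.08 200.99]
blue t [382 254   7   7  36] [384.92 256.97]
(array([ 0.45048206, -0.37382291,  0.03769124]), np.float64(0.003576005113354993)) [ 0.45093881 -0.36813472  0.068     ] [ 0.44843958 -0.37270349  0.0355    ]
red s [182 197  10  22 147] [186.55 207.41]
red t [352 243   6   7  35] [354.34 246.4 ]
(array([ 0.48141705, -0.28014676,  0.03867057]), np.float64(0.0016031293057229164)) [ 0.48103513 -0.2758454   0.068     ] [ 0.47827676 -0.28000698  0.0355    ]
mod s [210 188  11  25 175] [215.84 199.32]
mod t [327 250   8   9  56] [330.57 253.71]
(array([ 0.45770318, -0.20680702,  0.03996919]), np.float64(0.001817506295402759)) [ 0.45782118 -0.20443546  0.068     ] [ 0.45307872 -0.20638309  0.0355    ]
```

View pics/crop1.png

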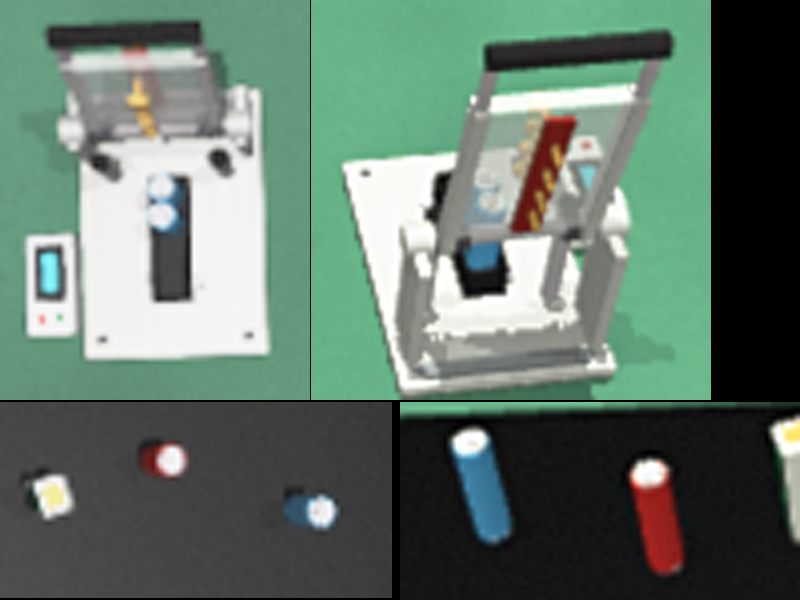

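The crop confirms the target: blue cell on the mat, blue body with a white top. The module is turned about +17° and its green face is visible on the left. Next I fit the tester pose and the module yaw.

Run:
```python
from h import *
t=cv2.imread('pics/top0.png');g=cv2.cvtColor(t,cv2.COLOR_BGR2HSV)[...,1].astype(float) # saturation: white low
v=t.max(2).astype(float)
def edge(a,thr):  # subpixel crossing
    i=np.where((a[:-1]-thr)*(a[1:]-thr)<0)[0]; return [j+(thr-a[j])/(a[j+1]-a[j]) for j in i]
r=t[...,2].astype(float)
L=[];Rr=[];F=[]
for y in range(205,246,2):
    e=edge(r[y,214:226],140); 
    if y<222 or y>246: L+= [at_z('top',214+e[0],y,.014)] if e else []
    e=edge(r[y,254:268],140); Rr+=[at_z('top',254+e[-1],y,.014)] if e else []
for x in range(224,256,2):
    e=edge(r[242:256,x],140); F+=[at_z('top',x,242+e[-1],.014)] if e else []
def fit(P,ax):
    P=np.array(P); o=1-ax; k=np.polyfit(P[:,ax],P[:,o],1); return k,np.std(P[:,o]-np.polyval(k,P[:,ax])),len(P)
for n,P,ax in(('L',L,0),('R',Rr,0),('F',F,1)): k,s,m=fit(P,ax);print(n,np.degrees(np.arctan(k[0])).round(2),k,s.round(5),m)
# carrier rim dark z=.038
CL=[];CR=[];CF=[]
for y in range(223,236):
    e=edge(v[y,228:250],130); print(y,np.round(e,2)) if y%4==0 else 0
    if len(e)>=2: CL.append(at_z('top',228+e[0],y,.038));CR.append(at_z('top',228+e[-1],y,.038))
for n,P in(('CL',CL),('CR',CR)): k,s,m=fit(P,0);print(n,np.degrees(np.arctan(k[0])).round(2),np.polyval(k,.47),s)
for x in range(236,242):
    e=edge(v[228:244,x],130); CF.append(at_z('top',x,228+e[-1],.038)) if e else 0
print('CF',np.mean(CF,0))
# cell tops
m=(v[205:225,228:246]>170); print(m.astype(int))
# module top
q=(t[244:264,318:340].max(2)>120).astype(np.uint8);c=max(cv2.findContours(cv2.resize(q*0+0,None,fx=1,fy=1) if 0 else (cv2.resize(t[244:264,318:340].max(2),None,fx=8,fy=8,interpolation=cv2.INTER_CUBIC)>120).astype(np.uint8),0,1)[0],key=cv2.contourArea)
rc=cv2.minAreaRect(c);bp=(cv2.boxPoints(rc)-3.5)/8+[318,244];W=np.array([at_z('top',*p,.068) for p in bp]);print(W.round(4),W.mean(0))
for i in range(4): d=W[(i+1)%4]-W[i];print(np.linalg.norm(d),np.degrees(np.arctan2(d[1],d[0])))
```

```text
L -11.93 [-0.21134725  0.26851293] 0.00586 9
R 2.98 [ 0.05207607 -0.01433943] 0.00051 21
F -3.28 [-0.0572594   0.46704925] 0.00051 16
224 [ 5.7  14.48]
228 [ 5.68 14.49]
232 [ 5.64 14.53]
CL 2.71 0.08968722848928148 0.00027512295488687626
CR 1.98 0.06313269545197184 6.092177786611176e-05
CF [0.50252606 0.07685571 0.038     ]
[[1 1 1 1 1 1 1 1 1 1 1 1 1 1 1 1 1 1]
 [1 1 1 1 1 1 1 1 1 1 1 1 1 1 1 1 1 1]
 [1 1 1 1 1 1 1 1 1 1 1 1 1 1 1 1 1 1]
 [1 1 1 1 1 1 1 1 1 1 1 1 1 1 1 1 1 1]
 [1 1 1 1 1 1 1 1 1 1 1 0 0 0 1 1 1 1]
 [1 1 1 1 1 1 1 1 1 1 1 0 0 0 0 1 1 1]
 [1 1 1 1 1 1 1 1 1 1 1 0 0 0 0 1 1 1]
 [1 1 1 1 1 1 1 1 1 1 1 0 0 0 0 1 1 1]
 [1 1 1 1 1 1 1 1 1 1 1 0 0 0 0 1 1 1]
 [1 1 1 1 1 1 1 1 1 1 0 0 0 0 0 1 1 1]
 [1 1 1 1 1 0 0 1 1 1 0 0 0 0 0 1 1 1]
 [1 1 1 1 1 1 1 1 1 1 1 0 0 0 0 1 1 1]
 [1 1 1 1 1 1 1 1 1 1 1 1 0 0 0 1 1 1]
 [1 1 1 1 1 1 1 1 1 1 1 1 0 0 0 1 1 1]
 [1 1 1 1 1 1 1 1 1 1 1 1 0 0 0 1 1 1]
 [1 1 1 1 1 1 1 1 1 1 1 0 0 0 0 1 1 1]
 [1 1 1 1 1 1 0 0 1 1 0 0 0 0 0 1 1 1]
 [1 1 1 1 1 1 0 0 0 0 0 0 0 0 0 1 1 1]
 [1 1 1 1 1 1 0 0 0 0 0 0 0 0 0 1 1 1]
 [1 1 1 1 1 1 0 0 0 0 0 0 0 0 0 1 1 1]]
[[ 0.4666 -0.1897  0.068 ]
 [ 0.4739 -0.2104  0.068 ]
 [ 0.4495 -0.2188  0.068 ]
 [ 0.4422 -0.1981  0.068 ]] [ 0.45803825 -0.20423857  0.068     ]
0.021931380017048863 -70.62865395899112
0.025852854508723655 -160.95642652245985
0.021896030964619905 109.33579718993745
0.025839091293614603 19.12179246709915
```

```bash
cat >> h.py <<'E'
def plan(pos,rpy_deg,n):
    "rows of equal pose steps from the measured pose to the target"
    s=telemetry.state(); R0=R.from_euler('xyz',s['orientation']); R1=R.from_euler('xyz',rpy_deg,degrees=True)
    w=(R0.inv()*R1).as_rotvec()/n; p=(np.array(pos)-s['position'])/n; q=R.from_rotvec(w)
    rows=[]
    for i in range(n):
        rows.append(np.r_[R0.inv().apply(p)*1e3,np.degrees(w)].round(1).tolist()); R0=R0*q
    print('t',round(s['t'],2),s['position'].round(4),np.degrees(s['orientation']).round(1),s['contact_force'].round(1),round(s['grip_width'],3)); print(rows)
E
python3 -c "
from h import *
plan([.4505,-.370,.14],[180,0,92.9],18)"
```

```text
t 1.0 [0.2621 0.5673 0.2313] [180.    0.   65.2] [ 0.1  0.2 -0.5] 0.998
[[-42.9, 31.3, 5.1, 0.0, 0.0, -1.5], [-43.7, 30.2, 5.1, 0.0, 0.0, -1.5], [-44.5, 29.0, 5.1, 0.0, 0.0, -1.5], [-45.3, 27.8, 5.1, 0.0, 0.0, -1.5], [-46.0, 26.6, 5.1, 0.0, 0.0, -1.5], [-46.7, 25.3, 5.1, 0.0, 0.0, -1.5], [-47.4, 24.1, 5.1, 0.0, 0.0, -1.5], [-48.0, 22.8, 5.1, 0.0, 0.0, -1.5], [-48.6, 21.5, 5.1, 0.0, 0.0, -1.5], [-49.1, 20.2, 5.1, 0.0, 0.0, -1.5], [-49.7, 18.8, 5.1, 0.0, 0.0, -1.5], [-50.2, 17.5, 5.1, 0.0, 0.0, -1.5], [-50.6, 16.1, 5.1, 0.0, 0.0, -1.5], [-51.0, 14.8, 5.1, 0.0, 0.0, -1.5], [-51.4, 13.4, 5.1, 0.0, 0.0, -1.5], [-51.7, 12.0, 5.1, 0.0, 0.0, -1.5], [-52.0, 10.6, 5.1, 0.0, 0.0, -1.5], [-52.3, 9.2, 5.1, 0.0, 0.0, -1.5]]
```

>>> {"name": "carry_out", "arguments": {"increments": [[-43,31,2,0,0,-1.5],[-44,30,2,0,0,-1.5],[-44,29,2,0,0,-1.5],[-45,28,2,0,0,-1.5],[-46,27,2,0,0,-1.5],[-47,25,2,0,0,-1.5],[-47,24,2,0,0,-1.5],[-48,23,2,0,0,-1.5],[-49,21,2,0,0,-1.5],[-49,20,2,0,0,-1.5],[-50,19,2,0,0,-1.5],[-50,17,2,0,0,-1.5]]}}

```text
t: 2.5
position: [0.3944, -0.071, 0.2087]
orientation: [3.127, -0.005, 1.471]
contact_force: [0.1, -0.6, 0.0]
grip_width: 0.999
```

```bash
python3 -c "
from h import *
plan([.4505,-.370,.13],[180,0,92.9],8)"
```

```text
t 2.5 [ 0.3944 -0.071   0.2087] [179.2  -0.3  84.3] [ 0.1 -0.6  0. ] 0.999
[[-36.5, 10.6, 9.8, 0.1, -0.0, -1.1], [-36.7, 9.9, 9.8, 0.1, -0.0, -1.1], [-36.9, 9.2, 9.8, 0.1, -0.0, -1.1], [-37.1, 8.5, 9.8, 0.1, -0.0, -1.1], [-37.2, 7.9, 9.8, 0.1, -0.0, -1.1], [-37.3, 7.2, 9.8, 0.1, -0.0, -1.1], [-37.5, 6.5, 9.8, 0.1, -0.0, -1.1], [-37.6, 5.8, 9.8, 0.1, -0.0, -1.1]]
```

>>> {"name": "carry_out", "arguments": {"increments": [[-46,13,8,0.1,0,-1.5],[-47,12,8,0.1,0,-1.5],[-47,11,10,0.1,0,-1.5],[-47,10,12,0.1,0,-1.5],[-47,9,12,0.1,0,-1.5],[-47,8,12,0.1,0,-1.2],[-20,4,12,0.1,0,0],[0,0,0,0,0,0]]}}

```text
t: 3.5
position: [0.4564, -0.3901, 0.1345]
orientation: [3.132, 0.001, 1.621]
contact_force: [0.2, 0.7, -0.0]
grip_width: 0.998
```

Run:
```python
from h import *
plan([.4505,-.370,.029],[180,0,92.9],4)
im=viewer.get_image('scene');tp=viewer.get_image('top')
b=np.hstack([cv2.resize(im[150:240,105:205],(400,360),interpolation=cv2.INTER_CUBIC),cv2.resize(tp[215:295,340:430],(400,360),interpolation=cv2.INTER_CUBIC)])
cv2.imwrite('pics/pre.png',b)
```

```text
t 3.5 [ 0.4564 -0.3901  0.1345] [179.4   0.   92.9] [ 0.2  0.7 -0. ] 0.998
[[5.1, -1.5, 26.4, 0.1, 0.0, -0.0], [5.1, -1.4, 26.4, 0.1, 0.0, -0.0], [5.1, -1.3, 26.4, 0.1, 0.0, -0.0], [5.1, -1.3, 26.4, 0.1, 0.0, -0.0]]
```

View pics/pre.png

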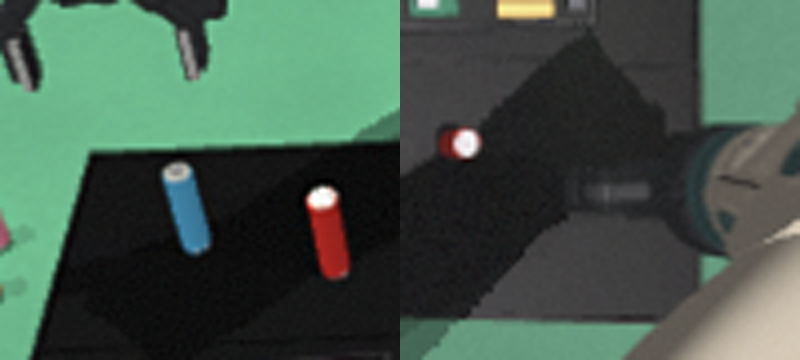

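The view shows open fingers above and either side of the blue cell (crop 185,205), so I centre up and go down.

>>> {"name": "carry_out", "arguments": {"increments": [[20.5,-5.5,2,0.5,0,0],[0,0,0,0,0,0],[0,0,0,0,0,0]]}}

```text
t: 3.98
position: [0.4493, -0.364, 0.1351]
orientation: [3.14, 0.001, 1.625]
contact_force: [0.1, -0.1, 1.4]
grip_width: 1.0
```

```bash
python3 -c "
from h import *
plan([.4505,-.370,.029],[180,0,92.9],4)"
```

```text
t 3.98 [ 0.4493 -0.364   0.1351] [1.799e+02 1.000e-01 9.310e+01] [ 0.1 -0.1  1.4] 1.0
[[-1.5, 0.2, 26.5, 0.0, 0.0, 0.1], [-1.5, 0.2, 26.5, 0.0, 0.0, 0.1], [-1.5, 0.2, 26.5, 0.0, 0.0, 0.1], [-1.5, 0.2, 26.5, 0.0, 0.0, 0.1]]
```

>>> {"name": "carry_out", "arguments": {"increments": [[-5,1,30,0,0,0],[0,0,40,0,0,0],[0,0,32,0,0,0],[0,0,4,0,0,0],[0,0,0,0,0,0]]}}

```text
t: 4.6
position: [0.454, -0.3705, 0.0309]
orientation: [3.134, 0.008, 1.628]
contact_force: [-0.2, -0.2, 0.3]
grip_width: 1.003
```

>>> {"name": "carry_out", "arguments": {"increments": [[0,0,0,0,0,0],[0,0,0,0,0,0],[0,0,0,0,0,0],[0,0,0,0,0,0],[0,0,0,0,0,0],[0,0,0,0,0,0],[0,0,0,0,0,0]], "jaw": 0}}

```text
t: 5.48
position: [0.4564, -0.3729, 0.0354]
orientation: [3.129, 0.014, 1.628]
contact_force: [0.9, 0.3, 0.2]
grip_width: 0.198
```

>>> {"name": "carry_out", "arguments": {"increments": [[0,0,-30,0,0,0],[0,0,-50,0,0,0],[0,0,-50,0,0,0]]}}

```text
t: 5.85
position: [0.451, -0.3677, 0.1621]
orientation: [3.138, 0.003, 1.628]
contact_force: [-0.1, -0.2, -0.3]
grip_width: 0.2
```

```bash
python3 -c "
from h import *
plan([.5387,.0793,.17],[180,0,92.9],9)"
```

```text
t 5.85 [ 0.451  -0.3677  0.1621] [179.8   0.2  93.3] [-0.1 -0.2 -0.3] 0.2
[[49.0, 12.6, -1.0, 0.0, 0.0, 0.0], [49.0, 12.5, -1.0, 0.0, 0.0, 0.0], [49.0, 12.5, -1.0, 0.0, 0.0, 0.0], [49.1, 12.5, -1.0, 0.0, 0.0, 0.0], [49.1, 12.4, -0.9, 0.0, 0.0, 0.0], [49.1, 12.4, -0.9, 0.0, 0.0, 0.0], [49.1, 12.3, -0.9, 0.0, 0.0, 0.0], [49.1, 12.3, -0.9, 0.0, 0.0, 0.0], [49.1, 12.3, -0.9, 0.0, 0.0, 0.0]]
```

>>> {"name": "carry_out", "arguments": {"increments": [[49,12.6,-2,0,0,0],[49,12.5,-2,0,0,0],[49,12.5,-1,0,0,0],[49,12.5,-1,0,0,0],[49,12.4,-1,0,0,0],[49,12.4,-1,0,0,0],[49,12.3,-1,0,0,0],[49,12.3,-1,0,0,0],[30,8,0,0,0,0.3],[0,0,0,0,0,0],[0,0,0,0,0,0]]}}

```text
t: 7.22
position: [0.5407, 0.0684, 0.1747]
orientation: [3.127, 0.013, 1.62]
contact_force: [-0.2, -0.8, -1.1]
grip_width: 0.197
```

```bash
python3 -c "
from h import *
plan([.5387,.0793,.13],[180,0,92.9],2)"
```

```text
t 7.22 [0.5407 0.0684 0.1747] [179.2   0.8  92.8] [-0.2 -0.8 -1.1] 0.197
[[5.8, -1.0, 22.3, 0.4, 0.4, -0.0], [5.6, -0.9, 22.3, 0.4, 0.4, -0.0]]
```

>>> {"name": "carry_out", "arguments": {"increments": [[6,-1,22,0.4,0.4,0],[5,-1,22,0.4,0.4,0],[0,0,15,0,0,0],[0,0,0,0,0,0],[0,0,0,0,0,0]]}}

```text
t: 7.85
position: [0.539, 0.0741, 0.115]
orientation: [3.14, 0.001, 1.613]
contact_force: [0.4, 0.0, -0.3]
grip_width: 0.196
```

Run:
```python
from h import *
plan([.5387,.0793,.11],[180,0,92.9],1)
im=viewer.get_image('scene');tp=viewer.get_image('top')
cv2.imwrite('pics/s2.png',im);cv2.imwrite('pics/t2.png',tp)
b=np.hstack([cv2.resize(im[150:250,290:390],(400,400),interpolation=cv2.INTER_CUBIC),cv2.resize(tp[170:260,190:280],(400,400),interpolation=cv2.INTER_CUBIC)])
cv2.imwrite('pics/hov.png',b)
```

```text
t 7.85 [0.539  0.0741 0.115 ] [179.9   0.   92.4] [ 0.4  0.  -0.3] 0.196
[[5.2, -0.1, 5.0, 0.1, 0.0, -0.5]]
```

View pics/hov.png

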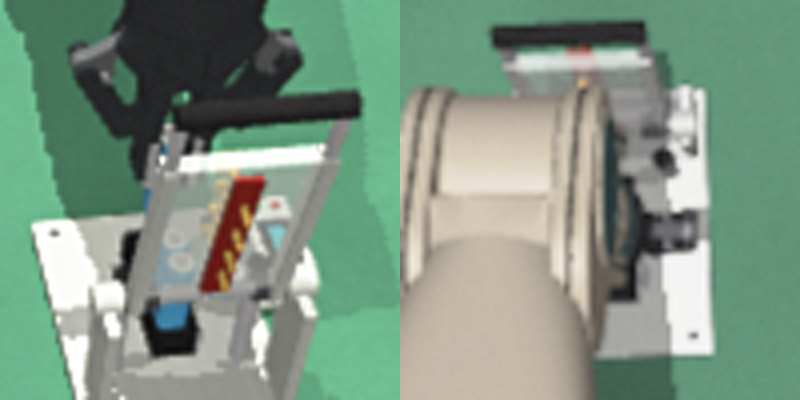

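The held cell is over the trough, but the top view is blocked by the arm and the lid covers most of the scene view. I'll cross-check the carrier line from the seated cells' tops in both cameras, then insert by feel.

Run:
```python
from h import *
t=cv2.imread('pics/top0.png')
o=np.array([.5467,.0797]);a=np.radians(2.9);Rm=np.array([[np.cos(a),-np.sin(a)],[np.sin(a),np.cos(a)]])
loc=lambda P:((P[:2]-o)@Rm*1e3).round(1)
for u,v in((236.7,218.6),(236.5,212.3)): print('top',loc(at_z('top',u,v,.085)))
for u,v in((334.5,209.2),(335.2,215.7)): print('scene',loc(at_z('scene',u,v,.085)))
# corners of base and handle ends, scene0 crop (offset 290,165, x4): near-left corner of far edge etc
for u,v in((290+33/4,165+162/4),(290+93/4,165+392/4),(290+303/4,165+378/4)): print('base scene',loc(at_z('scene',u-.0,v,.014)))
for u,v in((200+85/4.44,170+357/4.44),(200+269/4.44,170+354/4.44),(200+262/4.44,170+88/4.44)): print('base top',loc(at_z('top',u,v,.014)))
for u,v in((290+180/4,165+68/4),(290+360/4,165+50/4)): print('handle scene',loc(at_z('scene',u,v,.262)))
for u,v in((200+48/4.44,170+36/4.44),(200+200/4.44,170+33/4.44)): print('handle top',loc(at_z('top',u,v,.262)))
```

```text
top [10.2 -1.3]
top [29.2 -1.2]
scene [12.   1.4]
scene [33.3 -2.3]
base scene [-81.4 -65.4]
base scene [110.4 -64.8]
base scene [115.4  59.9]
base top [-82.5  63.8]
base top [-84.4 -66.6]
base top [105.6 -66.8]
handle scene [111.9 -45.6]
handle scene [109.   43.3]
handle top [103.1  44.7]
handle top [101.9 -44.2]
```

>>> {"name": "carry_out", "arguments": {"increments": [[4.5,4,12,0,0,-0.5],[0,0,12,0,0,0],[0,0,0,0,0,0]]}}

```text
t: 8.32
position: [0.5441, 0.0794, 0.0906]
orientation: [3.137, 0.001, 1.623]
contact_force: [0.3, 0.2, -0.4]
grip_width: 0.2
```

Run:
```python
from h import *
plan([.535,.0784,.08],[180,0,92.9],1)
im=viewer.get_image('scene')
s=telemetry.state(); print(s['position'])
# where the held cell outline should project if axis at TCP
p=s['position']; print(proj('scene',[[p[0],p[1]-.00925,p[2]],[p[0],p[1]+.00925,p[2]],[p[0],p[1],p[2]-.032]]).round(1))
cv2.imwrite('pics/ins.png',cv2.resize(im[170:260,290:380],(720,600),interpolation=cv2.INTER_CUBIC))
```

```text
t 8.32 [0.5441 0.0794 0.0906] [179.8   0.   93. ] [ 0.3  0.2 -0.4] 0.2
[[-0.5, -9.2, 10.5, 0.2, 0.0, 0.1]]
[0.54458885 0.07944481 0.09109697]
[[329.  203.5]
 [336.6 203.2]
 [331.2 212.7]]
```

View pics/ins.png

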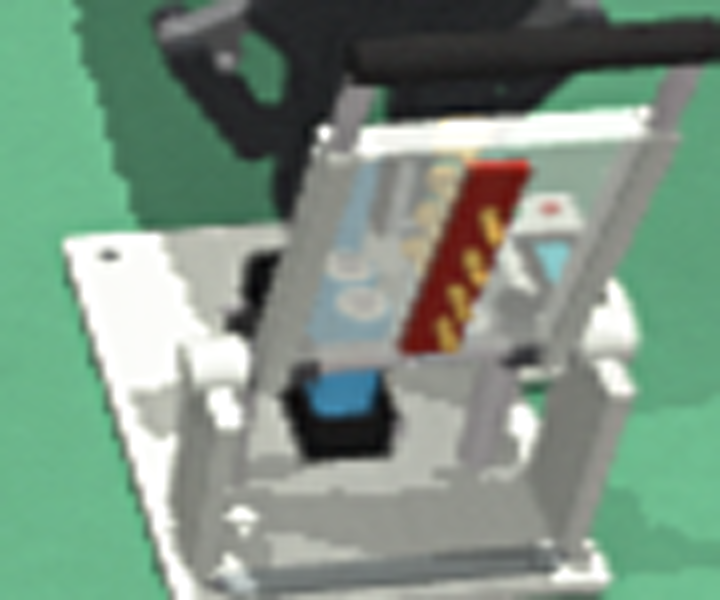

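The held cell shows through the lid as a blue strip, its right edge at about px 337 against 336.6 predicted, so arm and camera agree. Now correcting x and lowering.

>>> {"name": "carry_out", "arguments": {"increments": [[-0.5,-9,0,0.2,0,0],[0,0,4,0,0,0],[0,0,0,0,0,0]]}}

```text
t: 8.75
position: [0.535, 0.0785, 0.0871]
orientation: [3.14, 0.001, 1.623]
contact_force: [0.1, -0.1, -0.1]
grip_width: 0.197
```

```bash
python3 -c "
from h import *
plan([.535,.0784,.075],[180,0,92.9],1)"
```

```text
t 8.75 [0.535  0.0785 0.0871] [179.9   0.   93. ] [ 0.1 -0.1 -0.1] 0.197
[[-0.1, -0.0, 12.1, 0.1, 0.0, 0.1]]
```

>>> {"name": "carry_out", "arguments": {"increments": [[0,0,8,0,0,0],[0,0,5,0,0,0],[0,0,4,0,0,0],[0,0,4,0,0,0]]}}

```text
t: 9.25
position: [0.5356, 0.0784, 0.0651]
orientation: [3.139, 0.001, 1.623]
contact_force: [-0.0, -0.2, -0.8]
grip_width: 0.199
```

>>> {"name": "carry_out", "arguments": {"increments": [[0,0,4,0,0,0],[0,0,3,0,0,0],[0,0,3,0,0,0],[0,0,0,0,0,0]]}}

```text
t: 9.75
position: [0.5354, 0.0784, 0.0539]
orientation: [3.14, 0.001, 1.623]
contact_force: [-0.2, -1.2, 0.2]
grip_width: 0.197
```

>>> {"name": "carry_out", "arguments": {"increments": [[0,0,2,0,0,0],[0,0,2,0,0,0]]}}

```text
t: 10.0
position: [0.5362, 0.0784, 0.0521]
orientation: [3.138, 0.001, 1.623]
contact_force: [-5.9, -0.3, 20.9]
grip_width: 0.2
```

Floor reached (20 N at TCP z .052, as predicted). Releasing.

>>> {"name": "carry_out", "arguments": {"increments": [[0,0,-0.5,0,0,0],[0,0,0,0,0,0],[0,0,0,0,0,0],[0,0,0,0,0,0]], "jaw": 60}}

```text
t: 10.5
position: [0.5369, 0.0784, 0.0532]
orientation: [3.137, 0.001, 1.623]
contact_force: [0.6, -0.2, -0.4]
grip_width: 0.599
```

>>> {"name": "carry_out", "arguments": {"increments": [[0,0,-20,0,0,0],[0,0,-40,0,0,0],[0,0,-50,0,0,0]], "jaw": 100}}

```text
t: 10.88
position: [0.5315, 0.0783, 0.1599]
orientation: [-3.133, 0.0, 1.623]
contact_force: [0.7, -0.5, -0.6]
grip_width: 0.999
```

```bash
python3 -c "
from h import *
plan([.458,-.205,.17],[180,0,109.2],8)"
```

```text
t 10.88 [0.5315 0.0783 0.1599] [-179.5    0.    93. ] [ 0.7 -0.5 -0.6] 0.999
[[-34.9, -11.0, -1.2, -0.1, -0.0, -2.0], [-34.5, -12.3, -1.2, -0.1, -0.0, -2.0], [-34.0, -13.5, -1.2, -0.1, -0.0, -2.0], [-33.5, -14.7, -1.2, -0.1, -0.0, -2.0], [-33.0, -15.8, -1.2, -0.1, -0.0, -2.0], [-32.4, -17.0, -1.2, -0.1, -0.0, -2.0], [-31.8, -18.1, -1.2, -0.1, -0.0, -2.0], [-31.1, -19.2, -1.2, -0.1, -0.0, -2.0]]
```

>>> {"name": "carry_out", "arguments": {"increments": [[-35,-11,-1,-0.1,0,-2],[-35,-12,-1,-0.1,0,-2],[-34,-13.5,0,-0.1,0,-2],[-34,-14.7,0,0,0,-2],[-33,-16,0,0,0,-2],[-32,-17,0,0,0,-2],[-32,-18,0,0,0,-2],[-31,-19,0,0,0,-2],[-4,-2,0,0,0,0],[0,0,0,0,0,0]]}}

```text
t: 12.12
position: [0.4611, -0.2184, 0.1664]
orientation: [3.133, 0.003, 1.913]
contact_force: [0.4, 0.2, -0.3]
grip_width: 1.001
```

Run:
```python
from h import *
plan([.457,-.2055,.12],[180,0,109.2],2)
tp=viewer.get_image('top');cv2.imwrite('pics/t3.png',tp)
H=np.hstack([cv2.resize(tp[195:255,210:265],(440,480),interpolation=cv2.INTER_CUBIC),cv2.resize(tp[225:285,300:345],(360,480),interpolation=cv2.INTER_CUBIC)])
cv2.imwrite('pics/t3c.png',H)
```

```text
t 12.12 [ 0.4611 -0.2184  0.1664] [179.5   0.2 109.6] [ 0.4  0.2 -0.3] 1.001
[[6.8, 0.0, 23.2, 0.2, 0.1, 0.2], [6.8, 0.1, 23.2, 0.2, 0.1, 0.2]]
```

View pics/t3c.png

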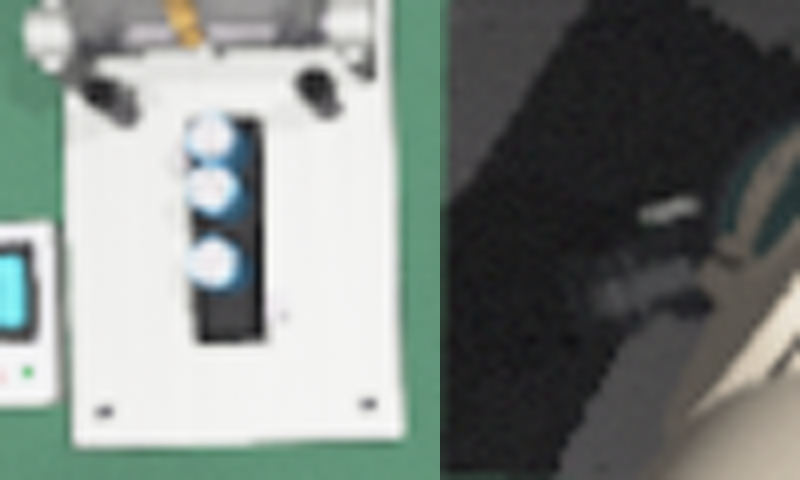

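The top view shows the new cell upright in the trough, but the gap to cell 2 is too wide: crop centre rows 137, 190 and 263 put the centres about 27 mm apart, and I want about 20.5. I'll go back and slide it about 6.5 mm toward the hinge before taking the module.

```bash
python3 -c "
from h import *
plan([.533,.0784,.15],[180,0,92.9],8)"
```

```text
t 12.18 [ 0.4612 -0.2181  0.1665] [179.5   0.2 109.7] [-0.5  0.   0. ] 0.998
[[31.9, 20.9, 2.1, 0.1, 0.0, 2.1], [32.6, 19.7, 2.1, 0.1, 0.0, 2.1], [33.3, 18.5, 2.1, 0.1, 0.0, 2.1], [34.0, 17.3, 2.1, 0.1, 0.0, 2.1], [34.6, 16.0, 2.1, 0.1, 0.0, 2.1], [35.2, 14.8, 2.1, 0.1, 0.0, 2.1], [35.7, 13.5, 2.1, 0.1, 0.0, 2.1], [36.1, 12.2, 2.1, 0.1, 0.0, 2.1]]
```

>>> {"name": "carry_out", "arguments": {"increments": [[32,21,1,0.1,0,2.1],[33,20,1,0.1,0,2.1],[33,18.5,1,0.1,0,2.1],[34,17,1,0.1,0,2.1],[35,16,1,0.1,0,2.1],[35,15,1,0.1,0,2.1],[36,13.5,1,0.1,0,2.1],[34,12,0,0.1,0,2],[0,0,0,0,0,0],[0,0,0,0,0,0]]}}

```text
t: 13.42
position: [0.5333, 0.0978, 0.1589]
orientation: [-3.136, 0.001, 1.627]
contact_force: [-0.9, -0.4, -0.9]
grip_width: 1.001
```

```bash
python3 -c "
from h import *
plan([.533,.0784,.056],[180,0,92.9],4)"
```

```text
t 13.43 [0.5333 0.0978 0.1589] [-179.7    0.    93.2] [-0.9 -0.4 -0.9] 1.001
[[-4.8, -0.2, 25.7, -0.1, 0.0, 0.1], [-4.8, -0.3, 25.7, -0.1, 0.0, 0.1], [-4.8, -0.3, 25.7, -0.1, 0.0, 0.1], [-4.8, -0.3, 25.7, -0.1, 0.0, 0.1]]
```

>>> {"name": "carry_out", "arguments": {"increments": [[-19,0,2,0,0,0],[0,0,0,0,0,0],[0,0,0,0,0,0]]}}

```text
t: 13.8
position: [0.5335, 0.076, 0.1567]
orientation: [-3.135, 0.001, 1.625]
contact_force: [0.6, -0.1, -0.1]
grip_width: 1.002
```

```bash
python3 -c "
from h import *
plan([.533,.0784,.056],[180,0,92.9],4)"
```

```text
t 13.8 [0.5335 0.076  0.1567] [-1.796e+02  1.000e-01  9.310e+01] [ 0.6 -0.1 -0.1] 1.002
[[0.6, 0.1, 25.2, -0.1, 0.0, 0.0], [0.6, 0.0, 25.2, -0.1, 0.0, 0.0], [0.6, -0.0, 25.2, -0.1, 0.0, 0.0], [0.6, -0.1, 25.2, -0.1, 0.0, 0.0]]
```

>>> {"name": "carry_out", "arguments": {"increments": [[2,0,30,-0.4,0,0],[0,0,40,0,0,0],[0,0,25,0,0,0],[0,0,0,0,0,0],[0,0,0,0,0,0]], "jaw": 70}}

```text
t: 14.42
position: [0.5357, 0.076, 0.0619]
orientation: [3.136, 0.001, 1.621]
contact_force: [0.1, 1.0, -0.4]
grip_width: 0.704
```

```bash
python3 -c "
from h import *
plan([.533,.0784,.056],[180,0,92.9],1)"
```

```text
t 14.43 [0.5357 0.076  0.0619] [179.7   0.   92.9] [ 0.1  1.  -0.4] 0.704
[[2.5, -2.6, 5.8, 0.3, 0.0, -0.0]]
```

>>> {"name": "carry_out", "arguments": {"increments": [[2.5,-2.5,4,0.3,0,0],[0,0,0,0,0,0],[0,0,0,0,0,0]]}}

```text
t: 14.8
position: [0.5354, 0.0786, 0.0606]
orientation: [3.136, 0.001, 1.621]
contact_force: [0.1, -0.2, -0.1]
grip_width: 0.7
```

>>> {"name": "carry_out", "arguments": {"increments": [[0,0,0,0,0,0],[0,0,0,0,0,0],[0,0,0,0,0,0],[0,0,0,0,0,0],[0,0,0,0,0,0]], "jaw": 0}}

```text
t: 15.42
position: [0.5362, 0.0787, 0.0615]
orientation: [3.134, 0.001, 1.621]
contact_force: [0.5, 0.6, 1.1]
grip_width: 0.197
```

>>> {"name": "carry_out", "arguments": {"increments": [[0,0,-2,0,0,0],[0,2.5,-1,0,0,0],[0,2.5,0,0,0,0],[0,2,0,0,0,0],[0,0,0,0,0,0]]}}

```text
t: 16.05
position: [0.5432, 0.079, 0.0642]
orientation: [3.135, 0.001, 1.621]
contact_force: [0.1, -0.5, -0.4]
grip_width: 0.192
```

>>> {"name": "carry_out", "arguments": {"increments": [[0,0,2,0,0,0],[0,0,2,0,0,0],[0,0,2,0,0,0]]}}

```text
t: 16.42
position: [0.5443, 0.0791, 0.0613]
orientation: [3.134, 0.001, 1.621]
contact_force: [-6.0, 0.1, 16.6]
grip_width: 0.196
```

>>> {"name": "carry_out", "arguments": {"increments": [[0,0,-0.5,0,0,0],[0,0,0,0,0,0],[0,0,0,0,0,0],[0,0,0,0,0,0]], "jaw": 60}}

```text
t: 16.92
position: [0.5442, 0.0791, 0.0618]
orientation: [3.133, 0.001, 1.621]
contact_force: [-0.3, -0.0, -0.5]
grip_width: 0.598
```

>>> {"name": "carry_out", "arguments": {"increments": [[0,0,-20,0,0,0],[0,0,-40,0,0,0],[0,0,-45,0,0,0],[-35,-11,-1,-0.1,0,-2],[-35,-12,-1,-0.1,0,-2],[-34,-13.5,0,-0.1,0,-2],[-34,-14.7,0,0,0,-2],[-33,-16,0,0,0,-2],[-32,-17,0,0,0,-2],[-32,-18,0,0,0,-2],[-15,-10,0,0,0,-2],[0,0,0,0,0,0]], "jaw": 100}}

```text
t: 18.42
position: [0.4716, -0.1949, 0.1693]
orientation: [3.131, 0.004, 1.911]
contact_force: [0.7, 1.1, -0.1]
grip_width: 1.0
```

Run:
```python
from h import *
plan([.457,-.2055,.10],[180,0,109.2],2)
v=viewer.get_image('top')[200:240,228:246].max(2)
# cell tops: bright profile along rows in cols 234..239 
print(v[:, 6:12].mean(1).round(0).astype(int).tolist())
```

```text
t 18.43 [ 0.4716 -0.1949  0.1693] [179.4   0.2 109.5] [ 0.7  1.1 -0.1] 1.0
[[-2.4, -9.0, 34.6, 0.3, 0.1, 0.1], [-2.5, -8.8, 34.6, 0.3, 0.1, 0.1]]
[165, 187, 218, 228, 228, 236, 240, 240, 234, 206, 199, 219, 224, 214, 182, 163, 201, 225, 228, 226, 207, 158, 186, 221, 228, 232, 225, 182, 106, 77, 75, 73, 72, 72, 76, 79, 70, 79, 216, 242]
```

>>> {"name": "carry_out", "arguments": {"increments": [[-5,-18,20,0.5,0.2,0.2],[0,0,15,0,0,0],[0,0,0,0,0,0],[0,0,0,0,0,0]]}}

```text
t: 18.98
position: [0.4584, -0.2021, 0.1334]
orientation: [3.138, -0.0, 1.911]
contact_force: [-0.3, -0.4, -0.5]
grip_width: 0.998
```

```bash
python3 -c "
from h import *
plan([.4585,-.2050,.03],[180,0,109.2],1)"
```

```text
t 18.98 [ 0.4584 -0.2021  0.1334] [179.8  -0.  109.5] [-0.3 -0.4 -0.5] 0.998
[[-2.8, -1.3, 103.4, 0.2, -0.0, 0.3]]
```

>>> {"name": "carry_out", "arguments": {"increments": [[-3,-2,30,0.2,0,0.3],[0,0,35,0,0,0],[0,0,28,0,0,0],[0,0,4,0,0,0],[0,0,0,0,0,0]]}}

```text
t: 19.6
position: [0.4644, -0.2066, 0.0391]
orientation: [3.133, 0.008, 1.909]
contact_force: [0.5, -0.4, 0.2]
grip_width: 0.998
```

```bash
python3 -c "
from h import *
plan([.4585,-.2050,.033],[180,0,109.2],1)"
```

```text
t 19.6 [ 0.4644 -0.2066  0.0391] [179.5   0.4 109.4] [ 0.5 -0.4  0.2] 0.998
[[3.5, -5.1, 6.0, 0.5, 0.4, 0.2]]
```

>>> {"name": "carry_out", "arguments": {"increments": [[3.5,-5,6,0.5,0.4,0.2],[0,0,0,0,0,0],[0,0,0,0,0,0]]}}

```text
t: 19.98
position: [0.4606, -0.2061, 0.0356]
orientation: [3.139, 0.005, 1.905]
contact_force: [0.1, -0.1, -1.0]
grip_width: 1.001
```

```bash
python3 -c "
from h import *
plan([.4585,-.2050,.035],[180,0,109.2],1)"
```

```text
t 19.98 [ 0.4606 -0.2061  0.0356] [179.9   0.3 109.2] [ 0.1 -0.1 -1. ] 1.001
[[1.7, -1.6, 0.6, 0.1, 0.3, -0.0]]
```

>>> {"name": "carry_out", "arguments": {"increments": [[1,-2,0.5,0,0.3,0],[0,-0.3,0.3,0,0,0],[0,-0.3,0.3,0,0,0],[0,-0.3,0.3,0,0,0],[0,0,0,0,0,0],[0,0,0,0,0,0],[0,0,0,0,0,0]], "jaw": 0}}

```text
t: 20.85
position: [0.458, -0.2066, 0.035]
orientation: [3.138, 0.0, 1.905]
contact_force: [-0.1, -0.1, 0.5]
grip_width: 0.209
```

>>> {"name": "carry_out", "arguments": {"increments": [[0,0,-30,0,0,0],[0,0,-50,0,0,0],[0,0,-50,0,0,0],[0,0,0,0,0,0]]}}

```text
t: 21.35
position: [0.4562, -0.2059, 0.1669]
orientation: [3.141, -0.003, 1.905]
contact_force: [-0.1, -0.5, -0.6]
grip_width: 0.208
```

```bash
python3 -c "
from h import *
plan([.514,.0784,.17],[180,0,92.9],7)"
```

```text
t 21.35 [ 0.4562 -0.2059  0.1669] [179.9  -0.2 109.1] [-0.1 -0.5 -0.6] 0.208
[[35.7, 21.1, -0.3, 0.0, -0.0, 2.3], [36.5, 19.7, -0.3, 0.0, -0.0, 2.3], [37.2, 18.2, -0.3, 0.0, -0.0, 2.3], [38.0, 16.6, -0.4, 0.0, -0.0, 2.3], [38.6, 15.1, -0.4, 0.0, -0.0, 2.3], [39.2, 13.5, -0.4, 0.0, -0.0, 2.3], [39.7, 11.9, -0.4, 0.0, -0.0, 2.3]]
```

>>> {"name": "carry_out", "arguments": {"increments": [[36,21,0,0,0,2.3],[36,20,0,0,0,2.3],[37,18,0,0,0,2.3],[38,17,0,0,0,2.3],[39,15,0,0,0,2.3],[39,13.5,0,0,0,2.3],[22,6,0,0,0,2.3],[8,2,0,0,0,0],[0,0,0,0,0,0],[0,0,0,0,0,0]]}}

```text
t: 22.6
position: [0.5069, 0.0754, 0.1562]
orientation: [-3.125, -0.004, 1.613]
contact_force: [0.9, -0.0, -0.6]
grip_width: 0.208
```

```bash
python3 -c "
from h import *
plan([.515,.0775,.12],[180,0,92.9],2)"
```

```text
t 22.6 [0.5069 0.0754 0.1562] [-179.    -0.2   92.4] [ 0.9 -0.  -0.6] 0.208
[[0.8, 4.4, 18.1, -0.5, -0.1, -0.3], [0.8, 4.2, 18.1, -0.5, -0.1, -0.3]]
```

>>> {"name": "carry_out", "arguments": {"increments": [[1,6,15,-0.5,-0.1,-0.3],[0.8,1,13,-0.5,-0.1,-0.3],[0,0,0,0,0,0],[0,0,0,0,0,0]]}}

```text
t: 23.1
position: [0.5138, 0.0739, 0.1281]
orientation: [3.14, 0.0, 1.619]
contact_force: [0.7, -0.7, 0.3]
grip_width: 0.204
```

Run:
```python
from h import *
plan([.515,.0775,.10],[180,0,92.9],1)
im=viewer.get_image('scene');s=telemetry.state();p=s['position'];a=np.radians(2.9)
X=np.array([np.cos(a),np.sin(a),0]);Y=np.array([-np.sin(a),np.cos(a),0])
# predicted module corners (centre under TCP), bottom z=p-.032, top +.033
big=cv2.resize(im[160:240,290:370],(800,600),interpolation=cv2.INTER_CUBIC)
C=[[*(p+sx*.011*X+sy*.00925*Y)[:2],p[2]+dz] for dz in(-.032,.033) for sx in(-1,1) for sy in(-1,1)]
q=proj('scene',C); print(q.round(1).tolist())
cv2.imwrite('pics/mod.png',big)
```

```text
t 23.1 [0.5138 0.0739 0.1281] [179.9   0.   92.7] [ 0.7 -0.7  0.3] 0.204
[[3.5, 1.3, 28.1, 0.1, 0.0, -0.2]]
[[323.7, 190.5], [331.0, 190.0], [325.7, 196.6], [333.2, 196.0], [326.7, 170.1], [334.3, 169.5], [328.8, 176.1], [336.6, 175.5]]
```

View pics/mod.png

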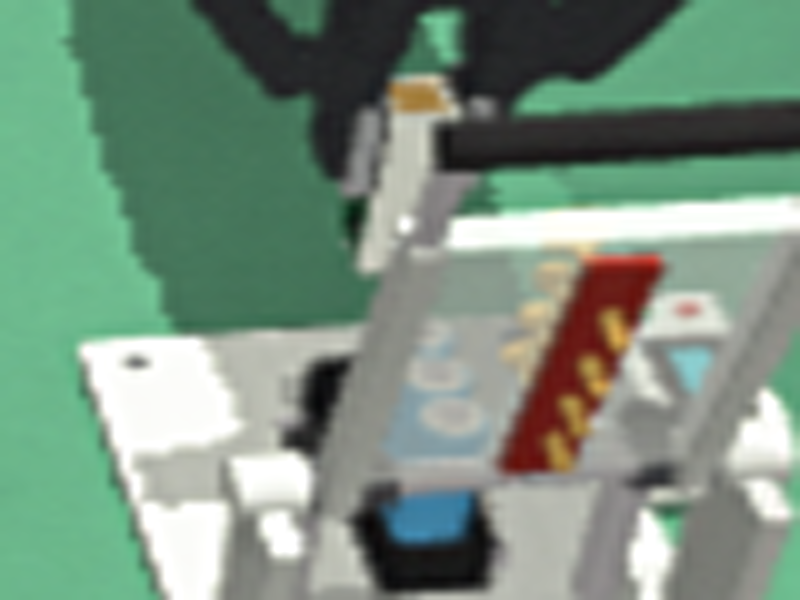

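The module hangs upright in the jaws. Its near-left edge runs from px (329,174) to (325.8,195.7), within 1–2 px of prediction. The row of three cells shows at px rows 204, 210 and 215.

Run:
```python
from h import *
for u,v in((333.5,204.3),(333.8,209.6),(335.2,215.1)): print(at_z('scene',u,v,.085).round(4))
for z in(.094,.096,.098): print(z,at_z('scene',325.8,195.7,z).round(4))
for z in(.159,.161,.163): print(z,at_z('scene',329,174,z).round(4))
print('tcp',telemetry.state()['position'])
```

```text
[0.5418 0.0825 0.085 ]
[0.5598 0.0797 0.085 ]
[0.5781 0.0795 0.085 ]
0.094 [0.5199 0.0666 0.094 ]
0.096 [0.522 0.066 0.096]
0.098 [0.5241 0.0654 0.098 ]
0.159 [0.5154 0.0677 0.159 ]
0.161 [0.5177 0.067  0.161 ]
0.163 [0.5201 0.0664 0.163 ]
tcp [0.51375956 0.0739314  0.12807596]
```

Image estimates of x disagree by several mm, so I'll use touch: lower the module beside the new cell (above the wall), advance to light contact, then back off to mid-slack and insert.

>>> {"name": "carry_out", "arguments": {"increments": [[3.5,-3,12,0.1,0,-0.2],[0,0,14,0,0,0],[0,0,14,0,0,0],[0,0,0,0,0,0]]}}

```text
t: 23.65
position: [0.5103, 0.0774, 0.0855]
orientation: [-3.141, 0.0, 1.622]
contact_force: [-0.2, 0.0, -0.3]
grip_width: 0.207
```

```bash
python3 -c "
from h import *
plan([.512,.0775,.083],[180,0,92.9],1)"
```

```text
t 23.65 [0.5103 0.0774 0.0855] [-180.     0.    92.9] [-0.2  0.  -0.3] 0.207
[[0.0, 1.7, 2.5, -0.0, 0.0, 0.0]]
```

>>> {"name": "carry_out", "arguments": {"increments": [[0,2,2,0,0,0],[0,2,0,0,0,0],[0,1,0,0,0,0],[0,0,0,0,0,0]]}}

```text
t: 24.15
position: [0.5167, 0.0777, 0.084]
orientation: [3.14, 0.001, 1.622]
contact_force: [-0.1, 0.7, -0.9]
grip_width: 0.208
```

>>> {"name": "carry_out", "arguments": {"increments": [[0,1.5,0,0,0,0],[0,1.5,0,0,0,0],[0,0,0,0,0,0]]}}

```text
t: 24.52
position: [0.5201, 0.0779, 0.0845]
orientation: [3.14, 0.001, 1.622]
contact_force: [0.5, -0.8, -0.1]
grip_width: 0.209
```

>>> {"name": "carry_out", "arguments": {"increments": [[0,1.5,0,0,0,0],[0,0.5,0,0,0,0],[0,0,0,0,0,0]]}}

```text
t: 24.9
position: [0.5218, 0.078, 0.0843]
orientation: [3.14, 0.001, 1.622]
contact_force: [-0.9, 0.6, -0.7]
grip_width: 0.208
```

>>> {"name": "carry_out", "arguments": {"increments": [[0,1.5,0,0,0,0],[0,0,0,0,0,0]]}}

```text
t: 25.15
position: [0.5229, 0.0781, 0.0842]
orientation: [3.141, 0.001, 1.622]
contact_force: [-0.4, 0.4, -0.6]
grip_width: 0.205
```

>>> {"name": "carry_out", "arguments": {"increments": [[0,1.5,0,0,0,0],[0,0,0,0,0,0]]}}

```text
t: 25.4
position: [0.5232, 0.0781, 0.0839]
orientation: [-3.139, 0.001, 1.622]
contact_force: [-0.9, -0.4, 0.9]
grip_width: 0.209
```

>>> {"name": "carry_out", "arguments": {"increments": [[0,1.5,0,0,0,0],[0,0,0,0,0,0]]}}

```text
t: 25.65
position: [0.5234, 0.0782, 0.0836]
orientation: [-3.136, 0.001, 1.622]
contact_force: [-2.5, 0.3, 0.5]
grip_width: 0.211
```

Contact at TCP x≈.5233 (−2.5 N, motion stalled). Backing off about 2.5 mm and inserting.

>>> {"name": "carry_out", "arguments": {"increments": [[-0.5,-3,-1,-0.3,0,0],[0,0,0,0,0,0]]}}

```text
t: 25.9
position: [0.522, 0.0775, 0.085]
orientation: [3.138, 0.001, 1.622]
contact_force: [-1.0, -0.8, 0.7]
grip_width: 0.206
```

```bash
python3 -c "
from h import *
plan([.5207,.0778,.075],[180,0,92.9],1)"
```

```text
t 25.9 [0.522  0.0775 0.085 ] [179.8   0.   93. ] [-1.  -0.8  0.7] 0.206
[[0.3, -1.3, 10.0, 0.2, 0.0, 0.1]]
```

>>> {"name": "carry_out", "arguments": {"increments": [[0.3,-2,0,0.1,0,0],[0,0,6,0,0,0],[0,0,3,0,0,0],[0,0,0,0,0,0]]}}

```text
t: 26.4
position: [0.5209, 0.0777, 0.0756]
orientation: [3.137, 0.001, 1.622]
contact_force: [-0.9, 0.2, -0.3]
grip_width: 0.207
```

>>> {"name": "carry_out", "arguments": {"increments": [[0,-0.5,4,0,0,0],[0,0,3,0,0,0],[0,0,3,0,0,0]]}}

```text
t: 26.78
position: [0.5208, 0.0777, 0.0651]
orientation: [3.137, 0.001, 1.622]
contact_force: [-0.9, 0.1, 0.1]
grip_width: 0.206
```

Below the wall top with no force, so I continue to the floor.

>>> {"name": "carry_out", "arguments": {"increments": [[0,0,4,0,0,0],[0,0,3,0,0,0],[0,0,3,0,0,0]]}}

```text
t: 27.15
position: [0.5208, 0.0777, 0.0543]
orientation: [3.137, 0.001, 1.622]
contact_force: [-0.6, -0.5, -0.0]
grip_width: 0.209
```

>>> {"name": "carry_out", "arguments": {"increments": [[0,0,2,0,0,0],[0,0,2,0,0,0]]}}

```text
t: 27.4
position: [0.5211, 0.0777, 0.0519]
orientation: [3.137, 0.001, 1.622]
contact_force: [-8.5, -0.8, 24.8]
grip_width: 0.209
```

Floor reached at .052, the same height as the cell. Release, rise, then turn the jaws across the handle bar.

>>> {"name": "carry_out", "arguments": {"increments": [[0,0,-0.5,0,0,0],[0,0,0,0,0,0],[0,0,0,0,0,0],[0,0,0,0,0,0]], "jaw": 60}}

```text
t: 27.9
position: [0.5222, 0.0777, 0.053]
orientation: [3.135, 0.001, 1.622]
contact_force: [-0.1, -0.4, -0.3]
grip_width: 0.604
```

>>> {"name": "carry_out", "arguments": {"increments": [[0,0,-20,0,0,0],[0,0,-45,0,0,0],[0,0,-50,0,0,0],[-20,-20,-30,0,0,10],[-20,-20,-30,0,0,10],[-20,-20,-30,0,0,10],[-10,-30,-25,0,0,10],[0,-30,0,0,0,10],[0,0,0,0,0,10],[0,0,0,0,0,10],[0,0,0,0,0,10],[0,0,0,0,0,10]]}}

```text
t: 29.4
position: [0.3947, 0.0492, 0.2886]
orientation: [3.14, -0.006, -0.001]
contact_force: [0.0, 0.7, -0.6]
grip_width: 0.6
```

Run:
```python
from h import *
plan([.649,.083,.33],[180,0,2.9],5)
im=viewer.get_image('scene');tp=viewer.get_image('top')
b=np.hstack([cv2.resize(im[160:240,300:380],(400,400),interpolation=cv2.INTER_CUBIC),cv2.resize(tp[170:250,200:280],(400,400),interpolation=cv2.INTER_CUBIC)])
cv2.imwrite('pics/chk.png',b)
```

```text
t 29.4 [0.3947 0.0492 0.2886] [ 1.799e+02 -4.000e-01 -1.000e-01] [ 0.   0.7 -0.6] 0.6
[[50.9, -6.8, -8.0, 0.0, -0.1, -0.6], [51.0, -6.3, -8.0, 0.0, -0.1, -0.6], [51.0, -5.8, -8.1, 0.0, -0.1, -0.6], [51.1, -5.2, -8.2, 0.0, -0.1, -0.6], [51.1, -4.7, -8.2, 0.0, -0.1, -0.6]]
```

View pics/chk.png

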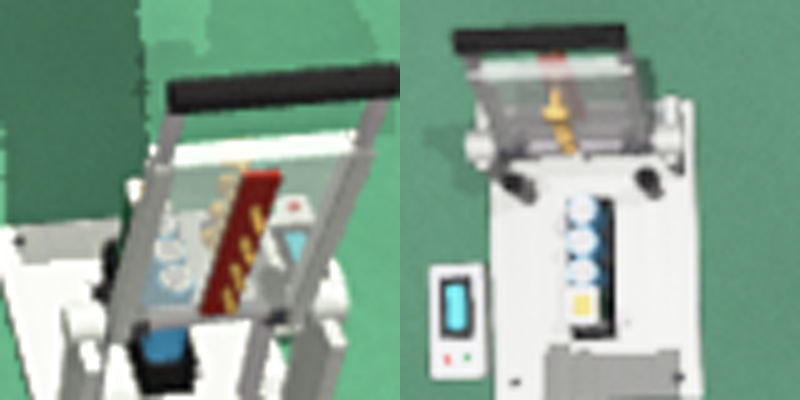

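The top view shows all three cells and the module in line in the trough: discs at crop (583,208/240/271), module at (582,306), square to the carrier. Now moving over the handle.

>>> {"name": "carry_out", "arguments": {"increments": [[30,-7,-25,0,-0.1,-0.6],[45,-6.3,-15,0,-0.1,-0.6],[51,-6,-6,0,-0.1,-0.6],[51,-5.5,-2,0,-0.1,-0.6],[45,-5,0,0,0,-0.6],[20,-3,0,0,0,0],[6,-1,0,0,0,0],[0,0,0,0,0,0],[0,0,0,0,0,0]]}}

```text
t: 30.62
position: [0.6453, 0.0941, 0.3334]
orientation: [3.14, 0.007, 0.085]
contact_force: [-0.1, 0.2, -0.3]
grip_width: 0.597
```

Run:
```python
from h import *
plan([.650,.0845,.29],[180,0,2.9],1)
im=viewer.get_image('scene')
p=telemetry.state()['position'];print(proj('scene',[p,[.65,.0845-.045,.262],[.65,.0845+.045,.262]]).round(1).tolist())
cv2.imwrite('pics/hd.png',cv2.resize(im[110:230,290:410],(720,600),interpolation=cv2.INTER_CUBIC))
```

```text
t 30.62 [0.6453 0.0941 0.3334] [179.9   0.4   4.9] [-0.1  0.2 -0.3] 0.597
[[4.2, 9.9, 43.4, 0.1, 0.4, 2.0]]
[[368.3, 144.8], [333.7, 178.3], [380.0, 176.3]]
```

View pics/hd.png

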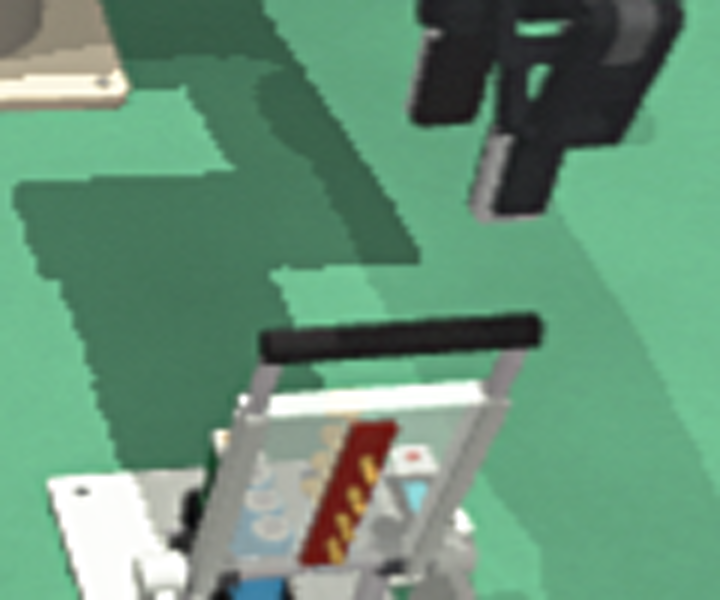

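Bar ends seen at px (333,179) and (380,176), which matches the prediction. Straddling it now.

>>> {"name": "carry_out", "arguments": {"increments": [[4,10,0,0,0.4,2],[0,0,15,0,0,0],[0,0,0,0,0,0]]}}

```text
t: 31.05
position: [0.649, 0.0832, 0.3183]
orientation: [3.14, -0.001, 0.048]
contact_force: [0.4, -0.3, -0.6]
grip_width: 0.601
```

```bash
python3 -c "
from h import *
plan([.650,.0845,.243],[180,0,2.9],1)"
```

```text
t 31.05 [0.649  0.0832 0.3183] [179.9  -0.    2.7] [ 0.4 -0.3 -0.6] 0.601
[[1.0, -1.4, 75.3, 0.1, -0.0, -0.2]]
```

>>> {"name": "carry_out", "arguments": {"increments": [[0,-1,25,0,0,0],[0,0,28,0,0,0],[0,0,18,0,0,0],[0,0,3,0,0,0],[0,0,0,0,0,0]]}}

```text
t: 31.68
position: [0.6493, 0.084, 0.2432]
orientation: [3.14, -0.003, 0.048]
contact_force: [-0.4, -0.1, -0.5]
grip_width: 0.6
```

```bash
python3 -c "
from h import *
plan([.650,.0845,.243],[180,0,2.9],1)"
```

```text
t 31.68 [0.6493 0.084  0.2432] [179.9  -0.2   2.7] [-0.4 -0.1 -0.5] 0.6
[[0.7, -0.4, 0.2, 0.1, -0.2, -0.2]]
```

>>> {"name": "carry_out", "arguments": {"increments": [[0,0,0,0,0,0],[0,0,0,0,0,0],[0,0,0,0,0,0],[0,0,0,0,0,0],[0,0,0,0,0,0]], "jaw": 0}}

```text
t: 32.3
position: [0.6507, 0.0841, 0.2456]
orientation: [3.14, -0.007, 0.048]
contact_force: [0.7, -0.4, -0.8]
grip_width: 0.138
```

```bash
cat >> h.py <<'E'
def arc(th,n,hx,hz,y0,step_pitch=0):
    "waypoints of the handle from the present angle to th about hinge (hx,hz along tester x/z), tool stays vertical"
    s=telemetry.state(); p=s['position']; a=np.radians(2.9)
    r0=R.from_euler('xyz',s['orientation']); b=p-r0.apply([0,0,.019])
    d=(b[0]-hx)/np.cos(a); t0=np.arctan2(b[2]-hz,-d); rad=np.hypot(d,b[2]-hz)
    print('t',round(s['t'],2),'bar',b.round(4),'th',round(t0,3),'rad',round(rad,4),'F',s['contact_force'].round(1),'rpy',np.degrees(s['orientation']).round(1),'g',round(s['grip_width'],3))
    q=b; rows=[]; 
    for i in range(1,n+1):
        t=t0+(th-t0)*i/n; k=rad+(.165-rad)*i/n; x=hx-k*np.cos(t)*np.cos(a); w=np.array([x,y0+(x-hx)*np.tan(a),hz+k*np.sin(t)])
        rows.append(r0.inv().apply(w-q)*1e3); q=w
    print(np.round(rows,1).tolist(),'bar end',q.round(4))
E
python3 -c "
from h import *
p=telemetry.state()['position'];print(p)
a=np.radians(2.9);hx=p[0]-.033*np.cos(a);hz=.100;y0=p[1]-.033*np.sin(a);print(hx,y0)
arc(.9,10,hx,hz,y0)"
```

```text
[0.65073136 0.08410856 0.24559273]
0.6177736228828712 0.08243899165980409
t 32.3 bar [0.6506 0.0841 0.2646] th 1.768 rad 0.1678 F [ 0.7 -0.4 -0.8] rpy [179.9  -0.4   2.8] g 0.138
[[-14.4, 0.1, -2.0], [-14.5, 0.0, -0.8], [-14.5, 0.0, 0.5], [-14.4, 0.0, 1.7], [-14.1, 0.0, 3.0], [-13.8, 0.0, 4.2], [-13.4, 0.0, 5.3], [-12.8, 0.0, 6.5], [-12.2, 0.0, 7.5], [-11.5, 0.0, 8.6]] bar end [0.5153 0.0772 0.2292]
```

>>> {"name": "carry_out", "arguments": {"increments": [[-14,0,-1,0,0,0],[-14,0,0,0,0,0],[-14,0,0.5,0,0,0],[-14,0,1.5,0,0,0]]}}

```text
t: 32.8
position: [0.5999, 0.0813, 0.2496]
orientation: [3.139, -0.028, 0.048]
contact_force: [5.6, -0.1, 1.3]
grip_width: 0.138
```

```bash
python3 -c "
from h import *
arc(.7,8,.6178,.1,.0824)"
```

```text
t 32.8 bar [0.5994 0.0814 0.2686] th 1.462 rad 0.1696 F [ 5.6 -0.1  1.3] rpy [179.9  -1.6   2.8] g 0.138
[[-15.9, -0.1, 2.6], [-15.5, 0.0, 4.1], [-15.0, 0.0, 5.6], [-14.4, 0.0, 7.0], [-13.6, 0.0, 8.3], [-12.7, 0.0, 9.5], [-11.7, 0.0, 10.6], [-10.6, -0.0, 11.6]] bar end [0.4918 0.076  0.2063]
```

>>> {"name": "carry_out", "arguments": {"increments": [[-16,0,3,0,-0.4,0],[-15.5,0,4,0,-0.4,0],[-15,0,5.5,0,-0.4,0],[-14.5,0,7,0,-0.4,0],[-13.5,0,8,0,0,0],[-13,0,9.5,0,0,0],[-12,0,10.5,0,0,0]]}}

```text
t: 33.67
position: [0.4953, 0.0756, 0.2007]
orientation: [3.138, -0.005, 0.048]
contact_force: [10.3, 0.3, -4.7]
grip_width: 0.135
```

```bash
python3 -c "
from h import *
arc(.2,7,.6178,.1,.0824)"
```

```text
t 33.67 bar [0.4952 0.0757 0.2197] th 0.773 rad 0.1715 F [10.3  0.3 -4.7] rpy [179.8  -0.3   2.8] g 0.135
[[-8.7, -0.5, 11.0], [-7.7, -0.0, 11.6], [-6.7, -0.0, 12.1], [-5.7, -0.0, 12.6], [-4.6, -0.0, 12.9], [-3.5, -0.0, 13.2], [-2.4, -0.0, 13.4]] bar end [0.4563 0.0742 0.1328]
```

```bash
python3 -c "
from h import *
arc(.3,6,.6172,.1026,.0824)"
```

```text
t 33.67 bar [0.4952 0.0757 0.2197] th 0.764 rad 0.1693 F [10.3  0.3 -4.7] rpy [179.8  -0.3   2.8] g 0.135
[[-8.2, -0.5, 10.2], [-7.3, -0.0, 10.8], [-6.5, -0.0, 11.3], [-5.5, -0.0, 11.7], [-4.6, -0.0, 12.0], [-3.6, -0.0, 12.3]] bar end [0.4598 0.0744 0.1514]
```

>>> {"name": "carry_out", "arguments": {"increments": [[-7,-0.5,10.5,0,0,0],[-7,0,11,0,0,0],[-6,0,11.5,0,0,0],[-5.5,0,12,0,0,0]]}}

```text
t: 34.17
position: [0.4655, 0.074, 0.152]
orientation: [3.137, -0.001, 0.048]
contact_force: [2.9, -1.6, 3.7]
grip_width: 0.137
```

```bash
python3 -c "
from h import *
arc(.1,6,.6172,.1026,.0824)"
```

```text
t 34.17 bar [0.4655 0.0741 0.171 ] th 0.423 rad 0.1666 F [ 2.9 -1.6  3.7] rpy [179.7  -0.    2.7] g 0.137
[[-3.2, -0.7, 8.4], [-2.8, -0.0, 8.5], [-2.3, -0.0, 8.6], [-1.8, -0.0, 8.7], [-1.4, -0.0, 8.8], [-0.9, -0.0, 8.8]] bar end [0.4532 0.0741 0.1191]
```

Forces are low (about 5 N). Continuing down.

>>> {"name": "carry_out", "arguments": {"increments": [[-3,-0.5,8.5,0.1,0,0],[-3,0,8.5,0.1,0,0],[-2,0,8.5,0,0,0],[-2,0,8.5,0,0,0],[-1,0,8,0,0,0]]}}

```text
t: 34.8
position: [0.4539, 0.0734, 0.1071]
orientation: [3.139, -0.0, 0.048]
contact_force: [0.5, -2.0, 4.8]
grip_width: 0.135
```

```bash
python3 -c "
from h import *
arc(0.0,5,.6172,.1026,.0824)"
```

```text
t 34.8 bar [0.4539 0.0735 0.1261] th 0.143 rad 0.1652 F [ 0.5 -2.   4.8] rpy [179.9  -0.    2.7] g 0.135
[[-0.5, -0.7, 4.7], [-0.4, -0.0, 4.7], [-0.3, -0.0, 4.7], [-0.2, -0.0, 4.7], [-0.0, -0.0, 4.7]] bar end [0.4524 0.0741 0.1026]
```

>>> {"name": "carry_out", "arguments": {"increments": [[-0.5,-0.3,4.5,0,0,0],[-0.4,0,4.5,0,0,0],[-0.3,0,4,0,0,0],[0,0,3,0,0,0]]}}

```text
t: 35.3
position: [0.4526, 0.0734, 0.0906]
orientation: [3.138, 0.0, 0.048]
contact_force: [-0.3, -1.1, 11.6]
grip_width: 0.132
```

>>> {"name": "carry_out", "arguments": {"increments": [[0,0,2,0,0,0],[0,0,2,0,0,0]]}}

```text
t: 35.55
position: [0.4524, 0.0733, 0.0879]
orientation: [3.138, 0.001, 0.048]
contact_force: [-1.7, -0.8, 15.1]
grip_width: 0.138
```

>>> {"name": "carry_out", "arguments": {"increments": [[0,0,3,0,0,0],[0,0,3,0,0,0],[0,0,3,0,0,0]]}}

```text
t: 35.92
position: [0.4524, 0.0733, 0.0866]
orientation: [3.138, 0.002, 0.048]
contact_force: [-6.0, -2.2, 29.3]
grip_width: 0.137
```

>>> {"name": "carry_out", "arguments": {"increments": [[0,0,3,0,0,0],[0,0,3,0,0,0]]}}

```text
t: 36.17
position: [0.4524, 0.0733, 0.0867]
orientation: [3.137, 0.003, 0.048]
contact_force: [-5.3, -2.5, 27.9]
grip_width: 0.135
```

The lid is hard on its stops: z stalled at .0867 with 28 N. Holding over 2 s with the same push.

>>> {"name": "carry_out", "arguments": {"increments": [[0,0,2.5,0,0,0],[0,0,2.5,0,0,0],[0,0,2.5,0,0,0],[0,0,2.5,0,0,0],[0,0,2.5,0,0,0],[0,0,2.5,0,0,0],[0,0,2.5,0,0,0],[0,0,2.5,0,0,0],[0,0,2.5,0,0,0],[0,0,2.5,0,0,0],[0,0,2.5,0,0,0],[0,0,2.5,0,0,0]]}}

```text
t: 37.67
position: [0.4524, 0.0733, 0.0872]
orientation: [3.135, 0.004, 0.049]
contact_force: [-4.7, -2.2, 25.2]
grip_width: 0.135
```

>>> {"name": "carry_out", "arguments": {"increments": [[0,0,2.5,0,0,0],[0,0,2.5,0,0,0],[0,0,2.5,0,0,0],[0,0,2.5,0,0,0],[0,0,2.5,0,0,0],[0,0,2.5,0,0,0],[0,0,2.5,0,0,0],[0,0,2.5,0,0,0]]}}

```text
t: 38.67
position: [0.4524, 0.0733, 0.0872]
orientation: [3.134, 0.005, 0.05]
contact_force: [-4.5, -0.8, 24.7]
grip_width: 0.136
```

Run:
```python
from h import *
im=viewer.get_image('scene')
cv2.imwrite('pics/end.png',cv2.resize(im[130:265,270:405],(600,600),interpolation=cv2.INTER_CUBIC))
```

```text
(no output)
```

View pics/end.png

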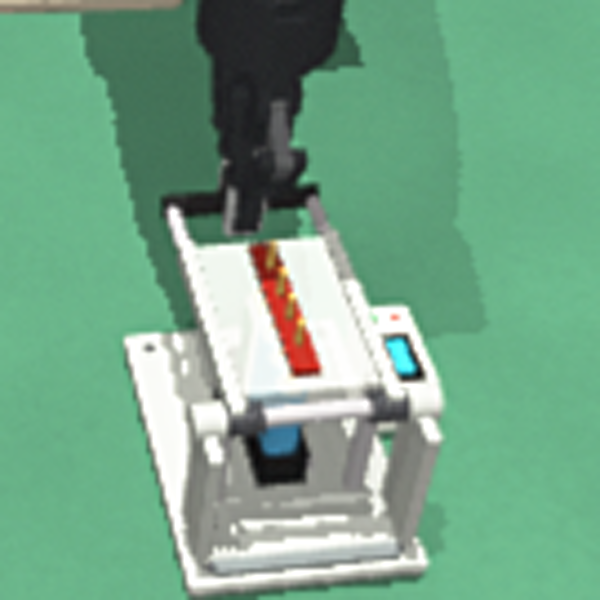

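The picture shows the lid flat, held at its handle (crop 240,200), with the parts under the contacts. I'll hold another 2 s with slightly more push, then hand in.

>>> {"name": "carry_out", "arguments": {"increments": [[0,0,3.3,0,0,0],[0,0,3.3,0,0,0],[0,0,3.3,0,0,0],[0,0,3.3,0,0,0],[0,0,3.3,0,0,0],[0,0,3.3,0,0,0],[0,0,3.3,0,0,0],[0,0,3.3,0,0,0],[0,0,3.3,0,0,0]]}}

```text
t: 39.85
position: [0.4524, 0.0733, 0.0866]
orientation: [3.132, 0.007, 0.05]
contact_force: [-6.2, -2.3, 29.0]
grip_width: 0.135
```

>>> {"name": "carry_out", "arguments": {"increments": [[0,0,3.3,0,0,0],[0,0,3.3,0,0,0],[0,0,3.3,0,0,0],[0,0,3.3,0,0,0],[0,0,3.3,0,0,0],[0,0,3.3,0,0,0],[0,0,3.3,0,0,0],[0,0,3.3,0,0,0],[0,0,3.3,0,0,0]]}}

```text
t: 40.98
position: [0.4523, 0.0732, 0.0866]
orientation: [3.13, 0.008, 0.05]
contact_force: [-6.8, -2.0, 29.7]
grip_width: 0.134
```

```bash
python3 -c "
from h import *
s=telemetry.state();print(s['t'],s['position'],s['contact_force'],s['grip_width'])
print(hand_in())"
```

```text
40.975 [0.45234704 0.0731988  0.08658588] [-6.8014539  -1.95199744 29.72531088] 0.13390985318712584
the job is handed in; nothing more can be done
None
```

The blue cell and the white module are both standing in the carrier. The lid is down on its stops, still gripped and pushed, and the job was handed in at about 41 s of the 72 s allowed.

- **Cell:** I set it down about 7 mm too far from its neighbour, so I gripped it again and slid it towards the hinge. After that the top view put it roughly 1 mm from the second cell.
- **Module:** I found its position by lightly touching the row, then backed off before lowering it. The top view showed all four parts in line and the module square to the carrier.
- **Seating:** I have no direct measurement of the floor contact. Both parts stopped with 20–25 N at a tool height of 52 mm, which matches the carrier floor.
- **Lid:** I held it down for over 4 s, with the height stalled at 86.6–87.2 mm. The push was 25–30 N, and 29.7 N in the last reading. The last picture, taken about 2 s before handing in, shows the plate flat and the handle in the jaws.

- **What disagreed:** The two cameras differed by about 4 mm along the carrier, which is why I used touch there. The lid height rose by 0.6 mm during the first hold, so I raised the push and held for another 2 s.
- **Not checked:** I did not look again at the red cell, phone, tweezers or mouse at the end. Nothing was commanded near them except passing over the red cell well above its top.

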